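# Cam-press the two halves of a model hull

### The job

Swing the press's cam lever open, move the red-brown offcut out of the press into the blue offcut box, and lay the bow half in its place without dropping it, square end against the stern half and round nose towards the jaw. Then swing the lever its quarter turn fully home, so that the jaw draws the two halves tight together, and let go. Leave everything else on the bench where it stands.

Things in the scene. Friction and masses are not known exactly. Their poses are not given: they have to be found in the camera images.
- press: Fixed end press, plywood base 80 x 350 x 12 mm. Origin: underside, on the centre line. y runs along it from the dark stop (face at y -125 mm, top 52 mm high) to blue jaw and orange cam; base spans y -150 to 200. Work lies on the base (12 mm above bench) between aluminium rails: inner faces at x -27 and 27 mm, 8 mm thick, tops 22 mm above bench, y -125 to 97. Stern at the stop, then bow, then jaw.
- cam (a joint): Cam lever, rad: 0 = fully home (lever points along the press's -x), 1.571 = fully open (points along its +y, away from the jaw). Opening is clockwise seen from above, closing counter-clockwise. Stays where left (friction 0.3 N m). Starts home or up to 0.5 open. The jaw withdraws evenly, 18 mm in all.
- lever_grip (a point): Red upright round handle at the lever's end, 22 mm thick, 60 to 116 mm above the bench, free all round; this point is on its axis, 98 mm up. The steel lever below (20 mm wide) has its top 61 mm up. It runs on an arc of 100 mm radius about cam_axis; it may turn within the grasp or be pushed from the side.
- cam_axis (a point): Fixed point on the cam's vertical turning axis, at press x = 0, y = 156 mm, 98 mm above the bench.
- pad_face (a point): Centre of the face of the jaw's black pad (52 mm wide, top 48 mm above bench), looking along the press's -y. At press y 72 mm with the lever home and the press empty, 90 mm with it open. The pad gives on springs (4 N per mm, up to 5.5 mm): with both halves in and the lever home it is pressed back about 3 mm.
- stern: Stern half of the hull, pale wooden block 46 (x) x 100 (y) x 45 (z) mm, 0.12 kg, loose, already on the press bed with up to 3 mm gap to the stop. Origin: centre of underside. Dark line along its top.
- bow: Bow half, pale wooden block 46 (x) x 100 (y) x 45 (z) mm, about 0.12 kg, loose on the bench, any heading. Origin: centre of underside. Square end at y -50 mm (goes against the stern half), end at y +50 mm rounded to 23 mm radius (goes to the jaw); in the press its y points as the press's y. Sides parallel from y -50 to 27. Dark line on top.
- bow_nose (a point): Tip of the bow half's round end (its y = +50 mm), at half height.
- offcut: Red-brown wooden offcut 40 (x) x 80 (y) x 45 (z) mm, 0.11 kg, loose on the press bed between stern half and jaw, its y along the press. Origin: centre of underside.
- offcut_box: Fixed blue open box for offcuts, 170 (x) x 140 (y) x 45 (z) mm outside, walls and floor 5 mm. Origin: centre of underside.
- sanding_block: Bystander: red and cork sanding block 60 x 95 x 30 mm. Origin: centre of underside.
- glue_jar: Bystander: white jar, yellow cap, 50 mm across, 60 mm high. Origin: centre of underside.
- glue_bottle: Bystander: white bottle, red cap, 60 mm across, 170 mm high. Origin: centre of underside.
- tin: Bystander: tin with green label, 80 mm across, 100 mm high. Origin: centre of underside.
- plane: Bystander: hand plane 55 x 190 mm, about 80 mm high. Origin: centre of underside.
- hammer: Bystander: hammer, 260 mm long, lying. Origin: centre of underside.
- screwdriver: Bystander: yellow screwdriver, 190 mm long, lying. Origin: centre of underside.
Mind the look-alikes: they are no part of the job. What is shaped like the bow but pink is not meant. Leave any green look-alike of the offcut alone.

How it is judged:
By the outcome, as a careful person would: the job done as asked, in the order asked, and still so for the second after the job is handed in, with the robot touching nothing.
It also fails if it takes over 72 s, if anything falls off the work surface, if the arm or the gripper's body presses on something with over 40 N, if the wrist force passes 120 N, or if a joint passes its speed limit or range.

### The arm

A 6-joint arm with a two-finger parallel gripper is mounted at the origin on the work surface. World frame = base frame: x ahead of the robot, y to its left, z up, the work surface at z = 0. Lengths are in m, angles in rad, forces in N, time in s.
With the tool pointing down it reaches from about 0.25 to 0.8 m from the base axis. Payload 3.9 kg.
Tool frame: the origin (TCP) lies midway between the tips of the shut fingers; the grasp point (between the pads) lies 19 mm behind it; x points along the fingers, y is the direction in which the jaws open and shut, and the axes are right-handed (so a half turn about x gives the same grasp; the last joint's range is limited). The gripper opens to 85 mm and grips with 20 to 120 N. Pads are 22 mm wide; open, the fingers measure 114 mm over their backs; the gripper's body (76 mm by 85 mm) begins 54 mm behind the grasp point. The pads swing forward as they close: fully open they stand 13 mm farther back than shut.
Start: joints at [1.304, 0.26, -0.138, 1.173, 0, 1.571], TCP at [0.138, 0.506, 0.231] pointing down, gripper open.
Joint ranges: [-2.78, 2.78], [-0.83, 1.72], [-1.28, 1.37], [-1.9, 2.12], [-1.57, 1.48], [-3.14, 3.14]. Speed limits (rad/s): [2.57, 2.57, 3.14, 3.14, 3.14, 3.14].

### API

Orientations are given as a rotation vector (axis times angle).
In Python, from cell import env gives the robot as it stands.
- The arm moves only by the tool send_rows, never from a script. Its argument "series" is a list of rows, each a list of 3 entries, a list of its own where there are three numbers: the turn, a rotation vector about the tool's x, y, z in degrees, then the shift along the tool's x, y, z in mm, then the closure, from -1 (fully open) to 1 (shut). In form: [[[ax, ay, az], [dx, dy, dz], claw], ...]. A call has 1 to 5 rows; each row shifts and turns the commanded pose from where the row before left it, along the tool's axes as they then stand; what a row does not reach is not made up. A row lasts 1/10 s, in which the tool goes at most 50 mm and 8.59 degrees, less where a joint would pass 70% of its speed; a pose out of reach is approached as far as the arm can. A call is refused whole if a number of a shift passes 50 or a number of a turn 8.59, either way. A call with a gripper value outside its range is refused whole. The fingers move at their own pace and stop on an object; the grip force is fixed at half the most. Time passes only in rows, so rows that do not move let the fingers close. It gives the time, the measured TCP pose, the force and the opening at its end, in the units of the state.
- env.get_state(): the state, without advancing time (a new reading comes with each control period).
- env.grab_frame(name): name is "scene" or "top" or "wrist"; returns the picture (480x640x3 uint8, blue, green, red); there is no depth.
- env.get_calibration(name): a dict with "intrinsics" (3x3 intrinsics, pixels), "pose" (4x4, takes a point from camera to world coordinates). Camera axes: x right, y up, looking along -z (the intrinsics and any distortion apply to the point x, -y, -z); pixel columns grow to the right and rows downward; lengths in m; the calibration is good to about 2 mm. A picture is of the moment at which its call begins: read the wrist's pose just before it. get_calibration takes no time and is no camera call; for the wrist camera it gives the pose at the moment of the call.
- env.hand_in(): hands the job in, once; it reports no verdict.
Trained networks look in the newest picture that a camera, given by its name, has taken for a name from the list of things; names that differ only in an ending like _2 or _b are one class to them, and where a whole thing is asked for, a point or a joint stands for the part that bears it (a point fixed in the world has none). Each returns a list of dicts, best first, with "confidence" (0 to 1); they miss things now and then, are a little off and sometimes report something else, mostly with a low value. They report only what shows in the picture. A call takes as long as a camera call. They do not tell look-alikes from the thing itself.
- env.outline_of(camera, query): "mask" (480x640 bool, what is visible of it) and "box" ([left, top, right, bottom] in pixels, round what is visible of it).
The state is a dict: "time_s": time; "joints": joint angles; "qd": joint speeds; "effort": joint torques, N m; "eef_pos": TCP position; "orientation": TCP orientation; "force": force on the tool from outside, world axes, zero at the start; "torque": the same for the moment, N m; "opening": finger opening in m.
Only numpy, scipy, OpenCV 4.12 (cv2) and the standard library are available. Lean on these libraries where they do the work, as an engineer would, in place of code of your own. Each camera call takes 0.05 s, during which the arm holds its last target. There are 200 camera calls.

## Working session

There is one attempt and no reset: what is moved stays moved. The work goes in short steps, Python scripts to look and compute and a tool call to move; the robot and the scene stay as the last step left them, time stands still between calls to the robot, and variables do not carry over. Pictures are saved under pics/ and viewed, about 8 in all and at most 12, crops included, and the job is handed in when it is done.

Besides the shell and the picture viewer there is one more tool, called after ">>>" as a command line: name --argument value ..., lists and objects as JSON in quotes. send_rows: Moves the arm, as the interface text tells. Its arguments: {"type":"object","properties":{"series":{"type":"array","items":{"type":"array"}}},"required":["series"]}

```bash
ls; mkdir -p pics; python3 - <<'E'
from cell import env
import cv2,numpy as np
for n in("scene","top"):
    im=env.grab_frame(n); cv2.imwrite(f"pics/{n}0.png",im)
    c=env.get_calibration(n); print(n,np.round(c["intrinsics"],1).tolist(),np.round(c["pose"],3).tolist(),[k for k in c])
    for q in("bow","offcut","press","lever_grip","stern","offcut_box"):
        for d in env.outline_of(n,q)[:4]: print(q,round(d["confidence"],2),np.round(d["box"]).tolist(), int(d["mask"].sum()))
s=env.get_state(); print(s)
E
```

```text
pics
scene [[471.7, 0.0, 323.6], [0.0, 471.7, 234.5], [0.0, 0.0, 1.0]] [[0.244, -0.749, 0.616, 1.257], [0.97, 0.177, -0.169, -0.181], [0.018, 0.639, 0.769, 0.97], [0.0, 0.0, 0.0, 1.0]] ['intrinsics', 'pose']
bow 0.92 [124.0, 226.0, 157.0, 261.0] 805
bow 0.9 [179.0, 225.0, 212.0, 260.0] 819
offcut 0.83 [310.0, 256.0, 345.0, 283.0] 787
offcut 0.77 [319.0, 219.0, 353.0, 239.0] 675
press 0.94 [257.0, 206.0, 399.0, 303.0] 3183
lever_grip 0.84 [364.0, 206.0, 383.0, 274.0] 828
offcut_box 0.58 [150.0, 263.0, 218.0, 344.0] 4628
top [[470.3, 0.0, 317.8], [0.0, 470.3, 236.7], [0.0, 0.0, 1.0]] [[-0.0, 0.99, -0.142, 0.383], [-1.0, 0.001, 0.01, 0.002], [0.01, 0.142, 0.99, 1.189], [0.0, 0.0, 0.0, 1.0]] ['intrinsics', 'pose']
bow 0.83 [469.0, 273.0, 509.0, 310.0] 953
bow 0.68 [413.0, 259.0, 447.0, 302.0] 901
offcut 0.87 [295.0, 202.0, 329.0, 216.0] 619
offcut 0.71 [268.0, 254.0, 302.0, 277.0] 559
press 0.67 [239.0, 193.0, 379.0, 251.0] 2964
lever_grip 0.92 [239.0, 198.0, 271.0, 253.0] 731
stern 0.89 [330.0, 203.0, 367.0, 222.0] 880
offcut_box 0.82 [418.0, 171.0, 479.0, 243.0] 4267
{'time_s': 0.7, 'joints': array([ 1.30399981e+00,  2.59944318e-01, -1.38069596e-01,  1.17270274e+00,
        3.53509958e-05,  1.57080800e+00]), 'qd': array([ 6.11956433e-04,  4.53699168e-04,  5.98467788e-04, -8.04995498e-05,
       -4.52470224e-04, -1.64906076e-04]), 'effort': array([ 3.16114883e-04, -4.05481017e+01,  2.54184473e+01,  8.87217520e-04,
       -6.25478788e-05, -6.39131883e-06]), 'eef_pos': array([0.13840279, 0.50643355, 0.23134507]), 'orientation': array([ 0.20950497,  1.56065482, -0.20937322]), 'force': array([-0.54784631,  0.13795805, -0.67738934]), 'torque': array([0.04648049, 0.02765975, 0.01812682]), 'opening': 0.08536767868382074}
```

```bash
python3 - <<'E'
import cv2
a=cv2.imread("pics/top0.png")[150:350,220:520]
cv2.imwrite("pics/topc.png",cv2.resize(a,None,fx=2.66,fy=2.66,interpolation=cv2.INTER_CUBIC))
E
```

```text
(no output)
```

View pics/scene0.png

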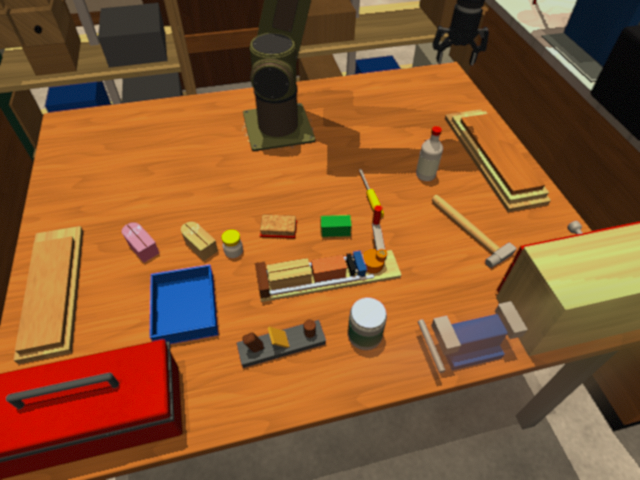

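View pics/topc.png

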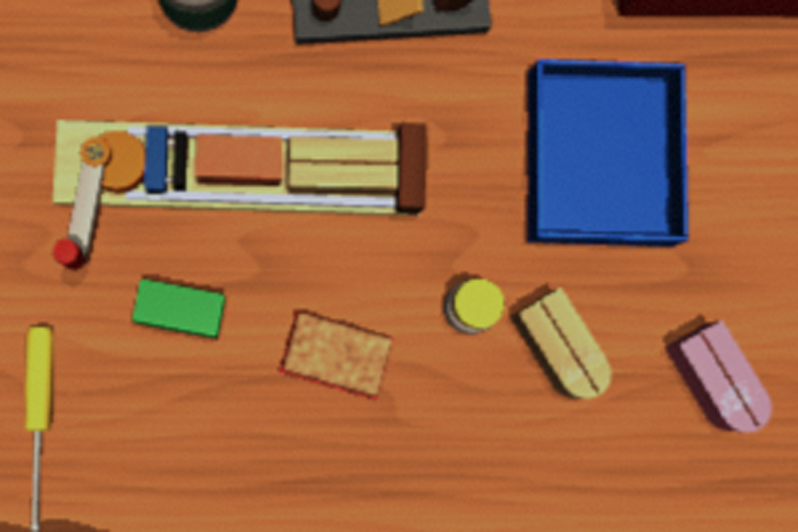

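```bash
cat > h.py <<'E'
from cell import env
import cv2,numpy as np
from scipy.optimize import minimize
from scipy.spatial.transform import Rotation as R
def proj(cal,P):
    T=np.linalg.inv(cal["pose"]);q=(T[:3,:3]@np.atleast_2d(P).T).T+T[:3,3]
    q=q*[1,-1,-1];u=(cal["intrinsics"]@q.T).T;return u[:,:2]/u[:,2:]
def ray(cal,uv,z):
    K=cal["intrinsics"];T=np.array(cal["pose"])
    d=T[:3,:3]@(np.linalg.solve(K,[uv[0],uv[1],1])*[1,-1,-1]);return T[:3,3]+d*(z-T[2,3])/d[2]
def box(w,l,h): return np.array([[sx*w/2,sy*l/2,z] for sx in(-1,1) for sy in(-1,1) for z in(0,h)])
def bowm():
    a=np.linspace(0,np.pi,13);o=[[-.023,-.05],[.023,-.05]]+[[.023*np.cos(t),.027+.023*np.sin(t)] for t in a]
    return np.array([[x,y,z] for x,y in o for z in(0,.045)])
def place(M,p,z0=0):
    c,s=np.cos(p[2]),np.sin(p[2]);return np.c_[M[:,0]*c-M[:,1]*s+p[0],M[:,0]*s+M[:,1]*c+p[1],M[:,2]+z0]
def fit(obs,M,p0,z0=0):
    "obs: list of (cal,mask); returns pose, mean IoU"
    def cost(p):
        c=0
        for cal,m in obs:
            im=np.zeros((480*4,640*4),np.uint8)
            cv2.fillConvexPoly(im,np.round(cv2.convexHull((proj(cal,place(M,p,z0))*4+2).astype(np.float32))).astype(np.int32),255)
            f=cv2.resize(im,(640,480),interpolation=cv2.INTER_AREA)/255.
            c+=1-np.minimum(f,m).sum()/max(np.maximum(f,m).sum(),1)
        return c/len(obs)
    S=np.array([p0]+[np.array(p0)+d for d in([.008,0,0],[0,.008,0],[0,0,.15])])
    r=minimize(cost,p0,method="Nelder-Mead",options=dict(initial_simplex=S,xatol=1e-4,fatol=1e-4,maxiter=150))
    return r.x,1-r.fun
E
python3 - <<'E'
from h import *
C={n:env.get_calibration(n) for n in("scene","top")}
im={n:env.grab_frame(n) for n in C}
def pick(n,q,c):
    L=env.outline_of(n,q)
    g=[d for d in L if d["box"][0]<=c[0]<=d["box"][2] and d["box"][1]<=c[1]<=d["box"][3]]
    return g[0]["mask"] if g else None
for q,M,z0,h,ct,cs,yw in(("bow",bowm(),0,.045,(432,280),(197,240),-2.6),("offcut",box(.04,.08,.045),.012,.057,(310,209),(328,268),0),("stern",box(.046,.1,.045),.012,.057,(348,211),(289,273),0),("offcut_box",box(.17,.14,.045),0,.045,(448,207),(184,305),0)):
    obs={n:(C[n],pick(n,q,c)) for n,c in(("top",ct),("scene",cs))}
    obs={n:o for n,o in obs.items() if o[1] is not None}
    p0=[*ray(C["top"],ct,h)[:2],yw]
    for ks in(["top"],["scene"],["top","scene"]):
        o=[obs[k] for k in ks if k in obs]
        if len(o)==len(ks): print(q,ks,np.round(fit(o,M,p0,z0),4) if 0 else [np.round(v,4) for v in fit(o,M,p0,z0)])
t=im["top"]; hsv=cv2.cvtColor(t,cv2.COLOR_BGR2HSV)
m=env.outline_of("top","lever_grip")[0]["mask"]
red=m&((hsv[...,0]<6)|(hsv[...,0]>172))&(hsv[...,1]>170)
v,u=np.nonzero(red);print("red",len(u),u.mean(),v.mean(),ray(C["top"],(u.mean(),v.mean()),.1),u.min(),u.max(),v.min(),v.max())
for uv in((241.4,195.1),(239.9,226.3),(370.4,230.1),(371,196)): print(uv,ray(C["top"],uv,.012))
E
```

```text
bow ['top'] [array([ 0.4459, -0.2888, -0.9905]), np.float64(0.907)]
bow ['scene'] [array([ 0.4384, -0.2931, -4.146 ]), np.float64(0.9611)]
bow ['top', 'scene'] [array([ 0.4448, -0.289 , -1.0178]), np.float64(0.9009)]
offcut ['top'] [array([ 0.6167,  0.0117, -0.0171]), np.float64(0.9556)]
offcut ['scene'] [array([ 0.6149,  0.0103, -0.0165]), np.float64(0.9474)]
offcut ['top', 'scene'] [array([ 0.6162,  0.0116, -0.0269]), np.float64(0.9376)]
stern ['top'] [array([ 0.6103, -0.0849,  0.0077]), np.float64(0.9387)]
stern ['scene'] [array([ 0.6083, -0.0861, -0.0269]), np.float64(0.9657)]
stern ['top', 'scene'] [array([ 0.6098, -0.0856, -0.0264]), np.float64(0.936)]
offcut_box ['top'] [array([ 0.6265, -0.3376, -0.0313]), np.float64(0.9712)]
offcut_box ['scene'] [array([ 0.6246, -0.3389, -0.024 ]), np.float64(0.9613)]
offcut_box ['top', 'scene'] [array([ 0.6257, -0.3386, -0.0299]), np.float64(0.9602)]
red 94 245.30851063829786 245.08510638297872 [0.51940486 0.15961413 0.1       ] 240 251 240 250
(241.4, 195.1) [0.65917482 0.18513251 0.012     ]
(239.9, 226.3) [0.57834847 0.18706309 0.012     ]
(370.4, 230.1) [ 0.5691322  -0.14354173  0.012     ]
(371, 196) [ 0.65760314 -0.14649676  0.012     ]
```

Top view: the pale bow is at about (432,280). The pink look-alike at (490,291) is not it. The red-brown offcut is in the press at (310,209), and the green block at (287,266) is the look-alike to leave. The lever handle is at (245,245), about 0.14 rad open; its radius checks at 100 mm. I'm moving above the handle now.

>>> send_rows --series '[[[0,0,0],[0,-19.5,38.2],-1],[[0,0,0],[0,-19.5,38.2],-1],[[0,0,0],[0,-19.5,38.2],-1],[[0,0,0],[0,-19.5,38.2],-1]]'

```text
time_s: 1.65
eef_pos: [0.2661, 0.3899, 0.2314]
orientation: [0.209, 1.56, -0.208]
force: [1.2, 0.5, -0.4]
opening: 0.0855
```

>>> send_rows --series '[[[0,0,0],[0,-19.5,38.2],-1],[[0,0,0],[0,-19.5,38.2],-1],[[0,0,0],[0,-19.5,38.2],-1],[[0,0,0],[0,-19.5,38.2],-1]]'

```text
time_s: 2.05
eef_pos: [0.3932, 0.2741, 0.2315]
orientation: [0.21, 1.56, -0.209]
force: [0.6, 0.5, -0.2]
opening: 0.0853
```

>>> send_rows --series '[[[0,0,0],[0,-19.5,38.2],-1],[[0,0,0],[0,-19.5,38.2],-1],[[0,0,0],[0,-10,20],-1],[[0,0,0],[0,0,0],-1]]'

```text
time_s: 2.45
eef_pos: [0.4744, 0.2008, 0.2312]
orientation: [0.213, 1.559, -0.213]
force: [-0.2, 0.2, -0.2]
opening: 0.0855
```

```bash
python3 - <<'E'
from h import *
c=env.get_calibration("wrist"); im=env.grab_frame("wrist"); cv2.imwrite("pics/w1.png",im)
print(np.round(c["intrinsics"],1).tolist(),np.round(c["pose"],3).tolist())
hsv=cv2.cvtColor(im,cv2.COLOR_BGR2HSV)
for d in env.outline_of("wrist","lever_grip")[:2]:
    m=d["mask"]&((hsv[...,0]<6)|(hsv[...,0]>172))&(hsv[...,1]>170)
    print(d["confidence"],d["box"]); v,u=np.nonzero(m)
    if len(u): print(u.min(),u.max(),v.min(),v.max(),[ray(c,(u.mean(),v.mean()),z) for z in(.088,.116)])
C={n:env.get_calibration(n) for n in("scene","top")}
o=[]
for n in C:
    env.grab_frame(n)
for n,ct in(("top",(432,280)),("scene",(197,240))):
    g=[d for d in env.outline_of(n,"bow") if d["box"][0]<=ct[0]<=d["box"][2]]
    if g: print(n,[np.round(v,4) for v in fit([(C[n],g[0]["mask"])],bowm(),[.441,-.291,2.13])])
print(ray(C["top"],(399.7,264.7),.06))
E
```

```text
[[340.2, 0.0, 317.2], [0.0, 340.2, 231.0], [0.0, 0.0, 1.0]] [[0.267, -0.918, -0.293, 0.399], [0.964, 0.255, 0.081, 0.223], [0.0, -0.304, 0.953, 0.373], [0.0, 0.0, 0.0, 1.0]]
0.94 [261.5, 252.8, 316.5, 357.7]
274 297 254 297 [array([0.52931432, 0.15640997, 0.088     ]), array([0.51657296, 0.16290773, 0.116     ])]
top [array([ 0.4418, -0.2909,  2.0999]), np.float64(0.9554)]
scene [array([ 0.438 , -0.2932,  2.1282]), np.float64(0.9501)]
[ 0.4772804  -0.20690652  0.06      ]
```

View pics/w1.png

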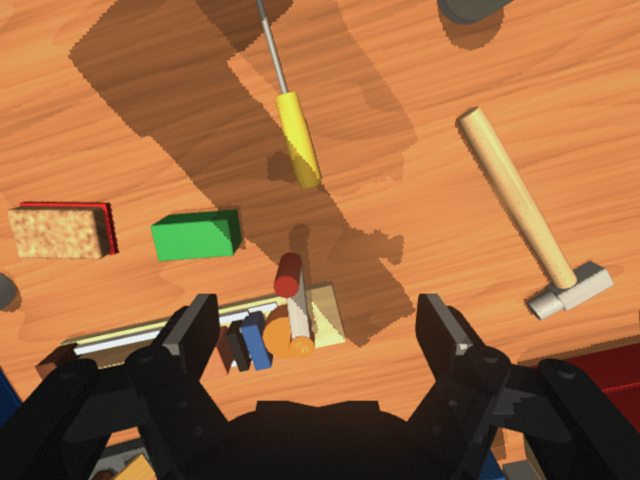

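```bash
python3 - <<'E'
from h import *
a=np.linspace(0,2*np.pi,16,endpoint=False)
M=np.array([[.011*np.cos(t),.011*np.sin(t),z] for t in a for z in(.061,.116)])
for n in("wrist","top"):
    c=env.get_calibration(n); im=env.grab_frame(n);hsv=cv2.cvtColor(im,cv2.COLOR_BGR2HSV)
    m=((hsv[...,0]<6)|(hsv[...,0]>172))&(hsv[...,1]>150)
    u0,v0=proj(c,[[.52,.16,.09]])[0].astype(int); k=np.zeros_like(m);k[v0-40:v0+40,u0-28:u0+28]=1
    m&=k;v,u=np.nonzero(m);print(n,u.min(),u.max(),v.min(),v.max(),fit([(c,m)],M,[.52,.16,0]))
E
```

```text
wrist 272 295 257 300 (array([0.52018076, 0.1615028 , 0.14759645]), np.float64(0.40098821740782964))
top 219 251 240 251 (array([0.52039954, 0.1605327 , 0.06626025]), np.float64(0.8695455494467257))
```

>>> send_rows --series '[[[0,0,0],[0,-13.2,27.2],-1],[[0,0,0],[0,-13.2,27.2],-1],[[0,0,0],[40,0,0],-1],[[0,0,0],[40,0,0],-1],[[0,0,0],[0,0,0],-1]]'

```text
time_s: 3.35
eef_pos: [0.5129, 0.1617, 0.1464]
orientation: [0.206, 1.571, -0.213]
force: [-0.4, -0.2, 0.2]
opening: 0.0853
```

>>> send_rows --series '[[[0,0,0],[40,0,0],-1],[[0,0,0],[32,0,0],-1],[[0,0,0],[0,0,0],0],[[0,0,0],[0,0,0],0.2],[[0,0,0],[0,0,0],0.2]]'

```text
time_s: 3.85
eef_pos: [0.5196, 0.1638, 0.082]
orientation: [0.21, 1.557, -0.207]
force: [-0.1, 0.6, 0.1]
opening: 0.0438
```

>>> send_rows --series '[[[0,0,0],[0,0,0],1],[[0,0,0],[0,0,0],1],[[0,0,0],[0,0,0],1],[[0,0,0],[0,0,0],1],[[0,0,0],[0,0,0],1]]'

```text
time_s: 4.35
eef_pos: [0.519, 0.1631, 0.0816]
orientation: [0.21, 1.557, -0.209]
force: [-0.5, -0.9, 6.2]
opening: 0.0205
```

>>> send_rows --series '[[[8,0,0],[0,13.9,0],1],[[8,0,0],[0,13.9,0],1],[[8,0,0],[0,13.9,0],1],[[8,0,0],[0,13.9,0],1],[[8,0,0],[0,13.9,0],1]]'

```text
time_s: 4.85
eef_pos: [0.5545, 0.2217, 0.0816]
orientation: [0.757, 1.432, -0.754]
force: [0.9, -2.8, 5.2]
opening: 0.0202
```

>>> send_rows --series '[[[8,0,0],[0,13.9,0],1],[[8,0,0],[0,13.9,0],1],[[8,0,0],[0,13.9,0],1],[[8,0,0],[0,13.9,0],1],[[8,0,0],[0,13.9,0],1]]'

```text
time_s: 5.35
eef_pos: [0.6193, 0.2442, 0.0816]
orientation: [1.283, 1.161, -1.276]
force: [1.2, -0.7, 3.7]
opening: 0.0202
```

>>> send_rows --series '[[[0,0,0],[0,2,0],1],[[0,0,0],[0,0,0],1]]'

```text
time_s: 5.55
eef_pos: [0.6212, 0.2441, 0.0817]
orientation: [1.281, 1.164, -1.273]
force: [-0.9, 2.0, 5.6]
opening: 0.0206
```

>>> send_rows --series '[[[0,0,0],[0,3,0],1],[[0,0,0],[0,2,0],1],[[0,0,0],[0,0,0],1]]'

```text
time_s: 5.85
eef_pos: [0.6213, 0.2441, 0.0816]
orientation: [1.276, 1.171, -1.278]
force: [-10.2, 4.0, 11.5]
opening: 0.0205
```

>>> send_rows --series '[[[0,0,0],[0,-4,0],0.4],[[0,0,0],[0,0,0],-0.2],[[0,0,0],[0,0,0],-0.4],[[0,0,0],[0,0,0],-0.4]]'

```text
time_s: 6.25
eef_pos: [0.621, 0.2425, 0.0794]
orientation: [1.277, 1.164, -1.276]
force: [0.2, -0.0, 0.6]
opening: 0.06
```

>>> send_rows --series '[[[0,0,0],[-40,0,0],-1],[[0,0,0],[-40,0,0],-1],[[-3.7,0,0],[-30,0,0],-1],[[0,0,0],[0,5,40],-1],[[0,0,0],[0,5,40],-1]]'

```text
time_s: 6.75
eef_pos: [0.6298, 0.1627, 0.191]
orientation: [1.23, 1.195, -1.224]
force: [0.8, -0.5, -0.2]
opening: 0.0854
```

>>> send_rows --series '[[[0,0,0],[0,0,40],-1],[[0,0,0],[0,0,0],-1],[[0,0,0],[0,0,0],-1]]'

```text
time_s: 7.05
eef_pos: [0.6275, 0.1214, 0.1893]
orientation: [1.232, 1.195, -1.231]
force: [1.1, 0.0, -0.7]
opening: 0.0853
```

```bash
python3 - <<'E'
from h import *
s=env.get_state();print(s["eef_pos"],s["joints"])
for n in("wrist","top","scene"):
    c=env.get_calibration(n); im=env.grab_frame(n);cv2.imwrite(f"pics/{n}2.png",im)
    for q,M,p0,z0 in(("offcut",box(.04,.08,.045),[.6155,.011,-.027],.012),("stern",box(.046,.1,.045),[.609,-.086,-.027],.012)):
        ct=proj(c,[[*p0[:2],.05]])[0]
        for d in env.outline_of(n,q):
            b=d["box"]
            if b[0]-5<ct[0]<b[2]+5 and b[1]-5<ct[1]<b[3]+5: print(n,q,d["confidence"],np.round(b),[np.round(v,4) for v in fit([(c,d["mask"])],M,p0,z0)]);break
E
```

```text
[0.62752487 0.12141165 0.18930913] [1.90915470e-01 4.75161155e-01 8.17427260e-02 1.17722575e+00
 3.99389285e-04 1.79160156e+00]
wrist offcut 0.72 [287. 273. 332. 365.] [array([ 0.6155,  0.0127, -0.0215]), np.float64(0.961)]
top offcut 0.73 [294. 200. 329. 216.] [array([ 0.6176,  0.0113, -0.0103]), np.float64(0.9452)]
top stern 0.89 [330. 201. 370. 224.] [array([ 0.6115, -0.0841, -0.0283]), np.float64(0.9316)]
scene offcut 0.63 [312. 256. 345. 284.] [array([ 0.614 ,  0.0081, -0.0359]), np.float64(0.9123)]
```

View pics/wrist2.png

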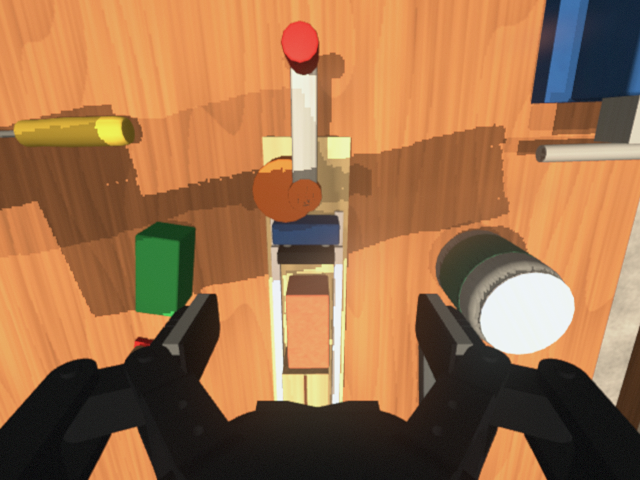

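>>> send_rows --series '[[[0,0,0],[0,-2.9,36.6],-1],[[0,0,0],[0,-2.9,36.6],-1],[[0,0,0],[0,-2.9,36.6],-1],[[0,0,0],[40,0,0],-1],[[0,0,0],[0,0,0],-1]]'

```text
time_s: 8.0
eef_pos: [0.6117, 0.012, 0.1451]
orientation: [1.226, 1.202, -1.237]
force: [-1.2, 0.4, -0.5]
opening: 0.0851
```

>>> send_rows --series '[[[0,0,0],[40,0,0],-1],[[0,0,0],[30,0,0],-1],[[0,0,0],[0,0,0],-1],[[0,0,0],[0,0,0],-1]]'

```text
time_s: 8.4
eef_pos: [0.6156, 0.0137, 0.0801]
orientation: [1.228, 1.197, -1.229]
force: [0.3, -0.6, 0.2]
opening: 0.0853
```

>>> send_rows --series '[[[0,0,0],[30,0,0],-1],[[0,0,0],[19,0,0],-0.3],[[0,0,0],[0,0,0],-0.1],[[0,0,0],[0,0,0],0.1],[[0,0,0],[0,0,0],0.4]]'

```text
time_s: 8.9
eef_pos: [0.6179, 0.0132, 0.0332]
orientation: [1.232, 1.193, -1.226]
force: [-0.3, -0.2, -1.2]
opening: 0.0388
```

>>> send_rows --series '[[[0,0,0],[0,0,0],1],[[0,0,0],[0,0,0],1],[[0,0,0],[0,0,0],1],[[0,0,0],[0,0,0],1]]'

```text
time_s: 9.3
eef_pos: [0.6177, 0.0132, 0.0329]
orientation: [1.232, 1.193, -1.226]
force: [-0.4, 0.8, 6.8]
opening: 0.0389
```

>>> send_rows --series '[[[0,0,0],[-20,0,0],1],[[0,0,0],[-30,0,0],1],[[0,0,0],[-40,0,0],1],[[0,0,0],[0,1.9,39],1],[[0,0,0],[0,1.9,39],1]]'

```text
time_s: 9.8
eef_pos: [0.619, -0.0652, 0.1232]
orientation: [1.229, 1.193, -1.224]
force: [0.9, -0.4, -1.9]
opening: 0.0388
```

>>> send_rows --series '[[[0,0,0],[0,1.9,39],1],[[0,0,0],[0,1.9,39],1],[[0,0,0],[0,1.9,39],1],[[0,0,0],[0,1.9,39],1],[[0,0,0],[0,1.9,39],1]]'

```text
time_s: 10.3
eef_pos: [0.6212, -0.2619, 0.121]
orientation: [1.23, 1.195, -1.229]
force: [0.3, -0.5, -1.0]
opening: 0.0389
```

>>> send_rows --series '[[[0,0,0],[0,1.9,39],1],[[0,0,0],[0,1.9,39],1],[[0,0,0],[0,0,0],1],[[0,0,0],[0,0,0],1]]'

```text
time_s: 10.7
eef_pos: [0.6226, -0.3394, 0.1204]
orientation: [1.231, 1.195, -1.231]
force: [0.1, 0.3, -1.5]
opening: 0.039
```

>>> send_rows --series '[[[0,0,0],[35,0,0],1],[[0,0,0],[35,0,0],1],[[0,0,0],[15,0,0],1],[[0,0,0],[7,0,0],1],[[0,0,0],[0,0,0],1]]'

```text
time_s: 11.2
eef_pos: [0.6227, -0.337, 0.0281]
orientation: [1.229, 1.198, -1.229]
force: [-0.1, 0.2, -1.0]
opening: 0.0386
```

>>> send_rows --series '[[[0,0,0],[0,0,0],-0.1],[[0,0,0],[0,0,0],-0.3],[[0,0,0],[0,0,0],-0.4],[[0,0,0],[-20,0,0],-0.4],[[0,0,0],[-40,0,0],-0.4]]'

```text
time_s: 11.7
eef_pos: [0.6204, -0.3371, 0.0857]
orientation: [1.229, 1.203, -1.233]
force: [1.1, -0.8, -1.4]
opening: 0.0596
```

>>> send_rows --series '[[[0,0,0],[-40,0,0],-0.4],[[-8.5,0,0],[-40,0,0],-1],[[-8.5,0,0],[0,0,0],-1],[[-8.5,0,0],[0,0,0],-1],[[-8.5,0,0],[0,0,0],-1]]'

```text
time_s: 12.2
eef_pos: [0.6234, -0.3387, 0.1699]
orientation: [0.778, 1.424, -0.778]
force: [-0.1, 1.1, -0.6]
opening: 0.0855
```

>>> send_rows --series '[[[-8.5,0,0],[0,0,0],-1],[[-8.5,0,0],[0,0,0],-1],[[-8.5,0,0],[0,0,0],-1],[[-8.5,0,0],[0,0,0],-1],[[-8.5,0,0],[0,0,0],-1]]'

```text
time_s: 12.7
eef_pos: [0.6231, -0.3386, 0.1691]
orientation: [0.202, 1.56, -0.202]
force: [0.7, 0.8, -0.4]
opening: 0.0854
```

>>> send_rows --series '[[[-8.5,0,0],[0,0,0],-1],[[-8.5,0,0],[0,0,0],-1],[[-8.5,0,0],[0,0,0],-1],[[-8.5,0,0],[0,0,0],-1],[[0,0,0],[0,0,0],-1]]'

```text
time_s: 13.2
eef_pos: [0.6231, -0.3386, 0.169]
orientation: [-0.259, 1.554, 0.258]
force: [0.6, -0.6, -0.0]
opening: 0.0858
```

```bash
python3 - <<'E'
from h import *
s=env.get_state();Q=R.from_rotvec(s["orientation"]).as_matrix();print(s["eef_pos"],s["joints"],"psi",np.arctan2(Q[1,2],Q[0,2]))
for n in("wrist","top","scene"):
    c=env.get_calibration(n); im=env.grab_frame(n);cv2.imwrite(f"pics/{n}3.png",im)
    for q,M,p0,z0 in(("bow",bowm(),[.44,-.291,2.12],0),("offcut",box(.04,.08,.045),[.623,-.339,-.027],.005)):
        ct=proj(c,[[*p0[:2],.04]])[0]
        for d in env.outline_of(n,q):
            b=d["box"]
            if b[0]-5<ct[0]<b[2]+5 and b[1]-5<ct[1]<b[3]+5: print(n,q,d["confidence"],np.round(b),[np.round(v,4) for v in fit([(c,d["mask"])],M,p0,z0)]);break
w=cv2.imread("pics/wrist3.png");t=cv2.resize(cv2.imread("pics/top3.png")[150:340,220:520],(640,405))
cv2.imwrite("pics/v3.png",cv2.resize(np.vstack([w,t]),(430,595)))
E
```

```text
[ 0.62305875 -0.33858306  0.16898845] [-4.97774757e-01  6.09961952e-01  2.66647014e-01  1.22645143e+00
 -7.04466101e-06 -8.27429881e-01] psi 0.3296553844965671
wrist bow 0.62 [418.   0. 509.  90.] [array([ 0.4395, -0.2898,  2.119 ]), np.float64(0.9885)]
wrist offcut 0.91 [262. 174. 372. 257.] [array([ 0.6223, -0.3388, -0.0366]), np.float64(0.9652)]
top bow 0.82 [415. 257. 449. 301.] [array([ 0.4431, -0.2901,  2.1216]), np.float64(0.9254)]
top offcut 0.75 [433. 198. 469. 216.] [array([ 0.6244, -0.339 , -0.0304]), np.float64(0.8425)]
scene bow 0.82 [180. 225. 212. 262.] [array([ 0.44  , -0.2897,  2.058 ]), np.float64(0.6888)]
scene offcut 0.84 [162. 289. 201. 317.] [array([ 0.622 , -0.3407,  0.013 ]), np.float64(0.9141)]
```

View pics/v3.png

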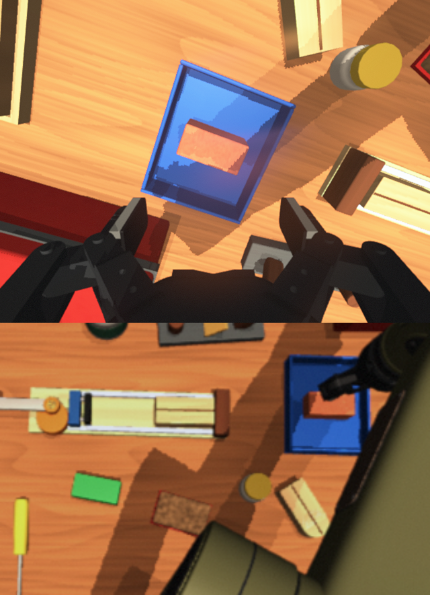

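>>> send_rows --series '[[[-6.3,0,0],[0,0,0],-1],[[-6.3,0,0],[0,0,0],-1],[[0,0,0],[0,19.6,-32.9],-1],[[0,0,0],[0,19.6,-32.9],-1],[[0,0,0],[0,19.6,-32.9],-1]]'

```text
time_s: 14.15
eef_pos: [0.5069, -0.3397, 0.168]
orientation: [-0.431, 1.528, 0.431]
force: [0.4, -0.6, 0.6]
opening: 0.0855
```

>>> send_rows --series '[[[0,0,0],[0,19.6,-32.9],-1],[[0,0,0],[0,19.6,-32.9],-1],[[0,0,0],[0,19.6,-32.9],-1],[[0,0,0],[0,19.6,-32.9],-1],[[0,0,0],[0,0,0],-1]]'

```text
time_s: 14.65
eef_pos: [0.35, -0.3403, 0.1682]
orientation: [-0.426, 1.531, 0.43]
force: [1.4, 0.7, -0.3]
opening: 0.0853
```

```bash
cat >> h.py <<'E'
def st():
    s=env.get_state();Q=R.from_rotvec(s["orientation"]).as_matrix();return s["eef_pos"],np.arctan2(Q[1,2],Q[0,2]),s
E
python3 - <<'E'
from h import *
p,psi,s=st();print(p,psi,s["joints"])
c=env.get_calibration("wrist"); im=env.grab_frame("wrist")
cv2.imwrite("pics/w4.png",im)
for d in env.outline_of("wrist","bow"):
    b=d["box"];x,f=fit([(c,d["mask"])],bowm(),[.44,-.29,2.12]);print(d["confidence"],b,x,f)
    D=x[:2]-p[:2];C,S=np.cos(psi),np.sin(psi)
    print("dz",D[0]*C+D[1]*S,"dy",-D[0]*S+D[1]*C,"turn deg",-np.degrees(x[2]-np.pi/2-psi))
E
```

```text
[ 0.34996456 -0.34031915  0.16822477] 0.5461305464802577 [-7.70710946e-01  2.37715389e-01 -3.39903211e-01  9.97126429e-01
 -1.08937640e-03 -1.31683571e+00]
0.89 [288.0, 262.0, 339.4, 379.4] [ 0.43831999 -0.29030388  2.11513374] 0.9804857716379041
dz 0.10148046083089568 dy -0.0031503593106872105 turn deg 0.10273907826816818
0.74 [146.3, 156.8, 225.9, 281.3] [ 0.44 -0.29  2.12] 0.0
dz 0.1030739297239971 dy -0.0037632530124371358 turn deg -0.17607719124252758
```

View pics/w4.png

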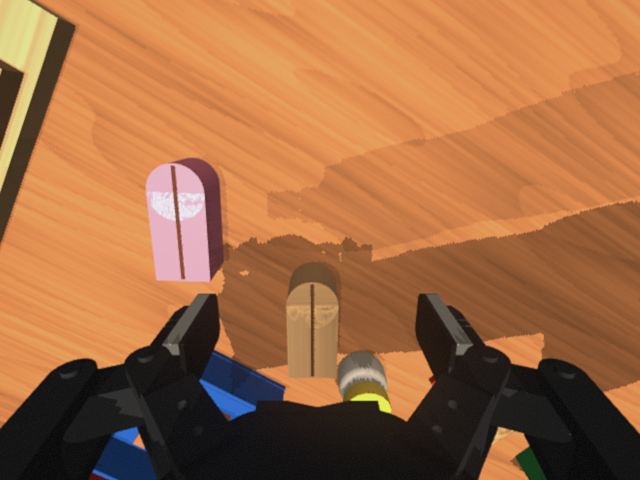

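>>> send_rows --series '[[[0,0,0],[0,-1,34],-1],[[0,0,0],[0,-1,34],-1],[[0,0,0],[0,-1.2,33.5],-1],[[0,0,0],[35,0,0],-1],[[0,0,0],[35,0,0],-1]]'

```text
time_s: 15.25
eef_pos: [0.4474, -0.2918, 0.0986]
orientation: [-0.436, 1.523, 0.43]
force: [-0.4, -0.1, -1.0]
opening: 0.0852
```

>>> send_rows --series '[[[0,0,0],[35,0,0],-1],[[0,0,0],[0,0,0],-1],[[0,0,0],[0,0,0],-1]]'

```text
time_s: 15.55
eef_pos: [0.4438, -0.2912, 0.0632]
orientation: [-0.431, 1.528, 0.432]
force: [0.1, -0.4, -0.0]
opening: 0.0853
```

>>> send_rows --series '[[[0,0,0],[20,3.6,-4.2],-1],[[0,0,0],[25,0,0],-1],[[0,0,0],[0,0,0],-0.3],[[0,0,0],[0,0,0],0],[[0,0,0],[0,0,0],0.2]]'

```text
time_s: 16.05
eef_pos: [0.4395, -0.2918, 0.0207]
orientation: [-0.433, 1.525, 0.428]
force: [-7.2, 4.7, 8.3]
opening: 0.0448
```

>>> send_rows --series '[[[0,0,0],[0,0,0],1],[[0,0,0],[0,0,0],1],[[0,0,0],[0,0,0],1],[[0,0,0],[0,0,0],1]]'

```text
time_s: 16.45
eef_pos: [0.4397, -0.2919, 0.0207]
orientation: [-0.434, 1.524, 0.428]
force: [-0.6, -1.4, 6.1]
opening: 0.0448
```

>>> send_rows --series '[[[0,0,0],[-20,0,0],1],[[0,0,0],[-35,0,0],1],[[0,0,0],[-40,0,0],1],[[0,0,0],[-40,0,0],1],[[0,0,0],[-35,0,0],1]]'

```text
time_s: 16.95
eef_pos: [0.4378, -0.2907, 0.1913]
orientation: [-0.432, 1.526, 0.43]
force: [0.4, -0.4, -1.9]
opening: 0.0448
```

>>> send_rows --series '[[[8.2,0,0],[0,0,0],1],[[8.2,0,0],[0,0,0],1],[[8.2,0,0],[0,0,0],1],[[8.2,0,0],[0,0,0],1],[[8.2,0,0],[0,0,0],1]]'

```text
time_s: 17.45
eef_pos: [0.4376, -0.2906, 0.1891]
orientation: [0.134, 1.566, -0.135]
force: [-0.1, -0.3, -1.5]
opening: 0.0449
```

>>> send_rows --series '[[[8.2,0,0],[0,0,0],1],[[8.2,0,0],[0,0,0],1],[[8.2,0,0],[0,0,0],1],[[8.2,0,0],[0,0,0],1],[[8.2,0,0],[0,0,0],1]]'

```text
time_s: 17.95
eef_pos: [0.4376, -0.2906, 0.1891]
orientation: [0.692, 1.457, -0.693]
force: [-0.7, 0.0, -1.5]
opening: 0.0451
```

>>> send_rows --series '[[[8.2,0,0],[0,0,0],1],[[8.2,0,0],[0,0,0],1],[[8.2,0,0],[0,0,0],1],[[8.2,0,0],[0,0,0],1],[[8,0,0],[0,0,0],1]]'

```text
time_s: 18.45
eef_pos: [0.4376, -0.2906, 0.189]
orientation: [1.23, 1.195, -1.23]
force: [-0.2, 0.0, -1.1]
opening: 0.0447
```

>>> send_rows --series '[[[0,0,0],[0,13.8,-35.5],1],[[0,0,0],[0,13.8,-35.5],1],[[0,0,0],[0,13.8,-35.5],1],[[0,0,0],[0,13.8,-35.5],1],[[0,0,0],[0,13.8,-35.5],1]]'

```text
time_s: 18.95
eef_pos: [0.511, -0.1133, 0.1891]
orientation: [1.226, 1.197, -1.225]
force: [1.1, -0.5, -1.1]
opening: 0.0451
```

>>> send_rows --series '[[[0,0,0],[0,13.8,-35.5],1],[[0,0,0],[0,13.8,-35.5],1],[[0,0,0],[0,13.8,-35.5],1],[[0,0,0],[0,13.8,-35.5],1],[[0,0,0],[0,13.8,-35.5],1]]'

```text
time_s: 19.45
eef_pos: [0.5839, 0.0628, 0.1891]
orientation: [1.226, 1.198, -1.225]
force: [0.4, -1.1, -1.7]
opening: 0.0451
```

>>> send_rows --series '[[[0,0,0],[0,13.8,-35.5],1],[[0,0,0],[0,13.8,-35.5],1],[[0,0,0],[0,0,0],1],[[0,0,0],[0,0,0],1],[[0,0,0],[0,0,0],1]]'

```text
time_s: 19.95
eef_pos: [0.6121, 0.1308, 0.1885]
orientation: [1.225, 1.198, -1.227]
force: [-0.7, -0.7, -1.6]
opening: 0.045
```

```bash
python3 - <<'E'
from h import *
p,psi,s=st();print(p,psi,s["joints"],s["opening"])
c=env.get_calibration("wrist"); im=env.grab_frame("wrist")
cv2.imwrite("pics/w5.png",im)
for q in("stern","bow"):
  for d in env.outline_of("wrist",q): print(q,d["confidence"],np.round(d["box"]))
E
```

```text
[0.6121213  0.13078834 0.18850115] -1.5937630095963322 [ 2.10742843e-01  4.53037032e-01  4.26575600e-02  1.16114229e+00
 -4.76515285e-04  1.80450621e+00] 0.04504787049138966
bow 0.87 [254. 181. 380. 409.]
```

View pics/w5.png

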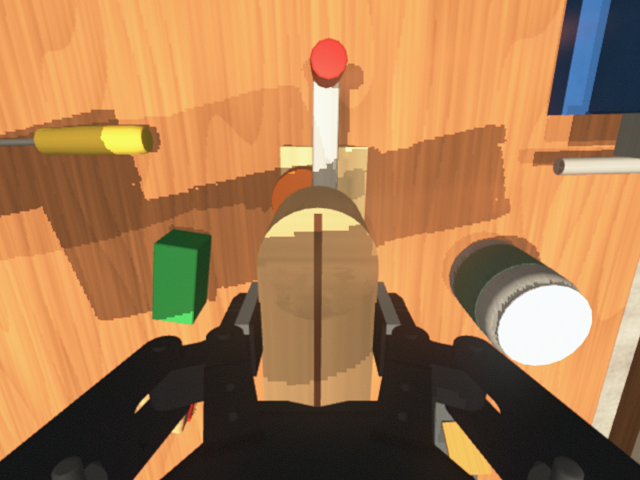

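```bash
python3 - <<'E'
from h import *
p,psi,s=st()
c=env.get_calibration("wrist"); im=env.grab_frame("wrist")
d=env.outline_of("wrist","bow")[0]
x,f=fit([(c,d["mask"])],bowm(),[p[0],p[1],psi+np.pi/2],p[2]-.0207);print("bow-in-hand",x,f,x[:2]-p[:2])
for n in("top","scene"):
    c=env.get_calibration(n); im=env.grab_frame(n);cv2.imwrite(f"pics/{n}5.png",im)
    for d in env.outline_of(n,"stern")[:2]: print(n,d["confidence"],np.round(d["box"]),fit([(c,d["mask"])],box(.046,.1,.045),[.611,-.085,-.027],.012))
    # bright rails: overlay predicted outline of press parts
    o=np.array([.6134,-.0119]);big=cv2.resize(im,None,fx=5,fy=5,interpolation=cv2.INTER_CUBIC)
    for y0,y1,x0,x1,z in((-.15,.2,-.04,.04,.012),(-.125,.097,-.035,-.027,.022),(-.125,.097,.027,.035,.022),(-.1235,-.0235,-.023,.023,.057)):
        q=place(np.array([[x0,y0,z],[x1,y0,z],[x1,y1,z],[x0,y1,z]]),[*o,-.027]);cv2.polylines(big,[np.round(proj(c,q)*5+2).astype(int)],1,(255,0,255),1)
    if n=="top": cv2.imwrite("pics/ov.png",big[180*5:245*5,225*5:385*5])
E
```

```text
bow-in-hand [ 0.6125719   0.13086135 -0.0290941 ] 0.8859002873013244 [0.00025863 0.00051768]
top 0.6 [329. 201. 366. 223.] (array([ 0.61141907, -0.08462801, -0.02629637]), np.float64(0.9402498760190368))
scene 0.69 [270. 259. 314. 287.] (array([ 0.60813465, -0.08682005, -0.02673531]), np.float64(0.9611167145992068))
scene 0.49 [161. 286. 203. 318.] (array([ 0.611, -0.085, -0.027]), np.float64(0.0))
```

View pics/ov.png

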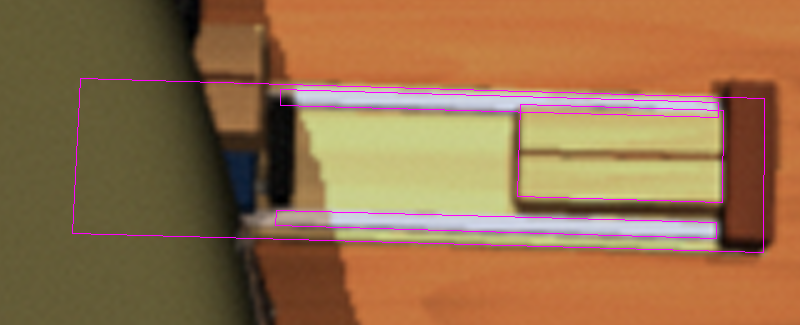

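>>> send_rows --series '[[[0.3,0,0],[0,1.7,37.2],1],[[0,0,0],[0,1.7,37.2],1],[[0,0,0],[0,1.7,37.2],1],[[0,0,0],[40,0,0],1],[[0,0,0],[40,0,0],1]]'

```text
time_s: 20.9
eef_pos: [0.6168, 0.0184, 0.1092]
orientation: [1.234, 1.191, -1.227]
force: [-0.1, 0.6, -1.4]
opening: 0.0452
```

>>> send_rows --series '[[[0,0,0],[18,0,0],1],[[0,0,0],[0,0,0],1],[[0,0,0],[0,0,0],1]]'

```text
time_s: 21.2
eef_pos: [0.6151, 0.0199, 0.0907]
orientation: [1.23, 1.196, -1.23]
force: [0.0, 0.3, -1.9]
opening: 0.0448
```

```bash
python3 - <<'E'
from h import *
p,psi,s=st();print(p,psi,s["force"])
D=np.array([.6145,.0191])-p[:2];C,S=np.cos(psi),np.sin(psi);print("dz",D[0]*C+D[1]*S,"dy",-D[0]*S+D[1]*C,"down",p[2]-.034)
E
```

```text
[0.61513961 0.01986185 0.09066931] -1.598532605103686 [ 0.00603242  0.26712896 -1.921323  ]
dz 0.0007792908764706066 dy -0.0006182337941416214 down 0.05666930641581158
```

>>> send_rows --series '[[[0,0,0],[15,-0.5,0.5],1],[[0,0,0],[10,0,0],1],[[0,0,0],[10,0,0],1],[[0,0,0],[10,0,0],1],[[0,0,0],[0,0,0],1]]'

```text
time_s: 21.7
eef_pos: [0.6133, 0.0194, 0.0439]
orientation: [1.228, 1.198, -1.231]
force: [0.1, -0.7, -1.3]
opening: 0.0447
```

>>> send_rows --series '[[[0,0,0],[6,0,0],1],[[0,0,0],[4,0,0],1],[[0,0,0],[0,0,0],1]]'

```text
time_s: 22.0
eef_pos: [0.614, 0.0194, 0.0348]
orientation: [1.229, 1.197, -1.23]
force: [0.5, -0.4, -1.4]
opening: 0.0448
```

>>> send_rows --series '[[[0,0,0],[1.5,0,0],1],[[0,0,0],[0,0,0],1],[[0,0,0],[0,0,2],1],[[0,0,0],[0,0,2],1],[[0,0,0],[0,0,0],1]]'

```text
time_s: 22.5
eef_pos: [0.6144, 0.0151, 0.034]
orientation: [1.23, 1.196, -1.23]
force: [-0.2, -0.2, -1.4]
opening: 0.0448
```

>>> send_rows --series '[[[0,0,0],[1.5,0,0],1],[[0,0,0],[0,0,0],1]]'

```text
time_s: 22.7
eef_pos: [0.6146, 0.0153, 0.0327]
orientation: [1.23, 1.195, -1.229]
force: [-0.3, -1.1, 2.2]
opening: 0.0447
```

>>> send_rows --series '[[[0,0,0],[0,0,0],-0.15],[[0,0,0],[0,0,0],-0.3],[[0,0,0],[0,0,0],-0.5],[[0,0,0],[0,0,0],-0.5],[[0,0,0],[-20,0,0],-0.5]]'

```text
time_s: 23.2
eef_pos: [0.6118, 0.0154, 0.0499]
orientation: [1.227, 1.2, -1.234]
force: [-0.9, 0.8, -0.8]
opening: 0.0642
```

>>> send_rows --series '[[[0,0,0],[-40,0,0],-0.5],[[0,0,0],[-40,0,0],-0.5],[[0,0,0],[-50,0,0],-1],[[0,0,0],[0,2,-40],-1],[[0,0,0],[0,2,-40],-1]]'

```text
time_s: 23.7
eef_pos: [0.6223, 0.0953, 0.1852]
orientation: [1.235, 1.191, -1.227]
force: [0.5, 0.3, 0.3]
opening: 0.0856
```

>>> send_rows --series '[[[0,0,0],[0,2,-40],-1],[[0,0,0],[0,0,0],-1],[[0,0,0],[0,0,0],-1]]'

```text
time_s: 24.0
eef_pos: [0.6234, 0.136, 0.182]
orientation: [1.227, 1.197, -1.229]
force: [-0.3, -0.4, 0.9]
opening: 0.0847
```

```bash
python3 - <<'E'
from h import *
p,psi,s=st();print(p,psi)
c=env.get_calibration("wrist"); im=env.grab_frame("wrist");cv2.imwrite("pics/w6.png",im)
for d in env.outline_of("wrist","bow")[:1]: print(d["confidence"],fit([(c,d["mask"])],bowm(),[.6145,.0155,-.027],.012))
d=env.outline_of("wrist","lever_grip")
if d: 
    a=np.linspace(0,2*np.pi,16,endpoint=False)
    hsv=cv2.cvtColor(im,cv2.COLOR_BGR2HSV);m=d[0]["mask"]&((hsv[...,0]<6)|(hsv[...,0]>172))&(hsv[...,1]>150)
    print(d[0]["box"],fit([(c,m)],np.array([[.011*np.cos(t),.011*np.sin(t),z] for t in a for z in(.061,.116)]),[.621,.244,0]))
E
```

```text
[0.62337374 0.13602878 0.18203199] -1.5964687944284581
0.7 (array([ 0.61494236,  0.01549048, -0.03677783]), np.float64(0.9608307631831341))
[256.4, 49.6, 326.0, 240.2] (array([ 0.62123685,  0.24391295, -0.04965009]), np.float64(0.8042291366486235))
```

View pics/w6.png

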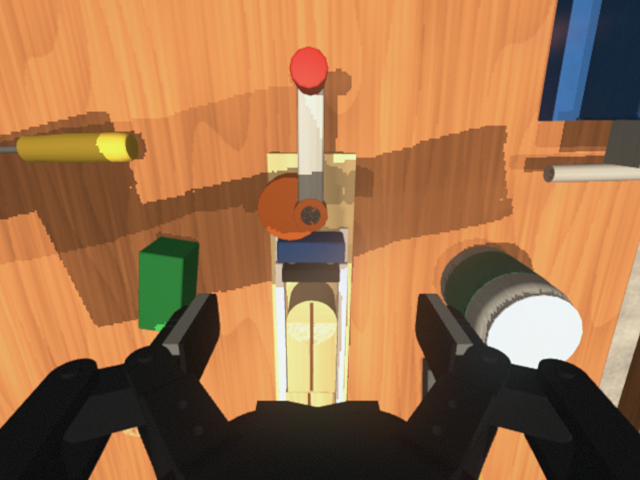

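>>> send_rows --series '[[[0,0,0],[0,-1.6,-36],-1],[[0,0,0],[0,-1.6,-36],-1],[[0,0,0],[0,-1.6,-36],-1],[[3.7,0,0],[0,0,0],-1],[[0,0,0],[0,0,0],-1]]'

```text
time_s: 24.65
eef_pos: [0.6218, 0.243, 0.1821]
orientation: [1.276, 1.164, -1.277]
force: [0.2, -0.6, 0.5]
opening: 0.0854
```

>>> send_rows --series '[[[0,0,0],[20,0,0],-1],[[0,0,0],[0,0,0],-1],[[0,0,0],[0,0,0],-1]]'

```text
time_s: 24.95
eef_pos: [0.6215, 0.2417, 0.1621]
orientation: [1.276, 1.164, -1.279]
force: [1.0, -0.5, -0.0]
opening: 0.0855
```

>>> send_rows --series '[[[0,0,0],[30,0,-2],-1],[[0,0,0],[30,0,0],-1],[[0,0,0],[22,0,0],-0.3],[[0,0,0],[0,0,0],0.2],[[0,0,0],[0,0,0],0.3]]'

```text
time_s: 25.45
eef_pos: [0.6224, 0.2448, 0.0812]
orientation: [1.277, 1.164, -1.277]
force: [0.5, 0.2, 1.3]
opening: 0.044
```

>>> send_rows --series '[[[0,0,0],[0,0,0],1],[[0,0,0],[0,0,0],1],[[0,0,0],[0,0,0],1],[[0,0,0],[0,0,0],1],[[0,0,0],[0,0,0],1]]'

```text
time_s: 25.95
eef_pos: [0.6214, 0.2458, 0.0827]
orientation: [1.278, 1.166, -1.276]
force: [-5.1, 0.1, 5.8]
opening: 0.0207
```

>>> send_rows --series '[[[-8,0,0],[0,-13.8,1.9],1],[[-8,0,0],[0,-13.8,1.9],1],[[-8,0,0],[0,-13.8,1.9],1],[[-8,0,0],[0,-13.8,1.9],1],[[-8,0,0],[0,-13.8,1.9],1]]'

```text
time_s: 26.45
eef_pos: [0.5561, 0.2252, 0.0828]
orientation: [0.751, 1.44, -0.746]
force: [-4.4, 2.5, 7.0]
opening: 0.0207
```

>>> send_rows --series '[[[-8,0,0],[0,-13.8,1.9],1],[[-8,0,0],[0,-13.8,1.9],1],[[-8,0,0],[0,-13.8,1.9],1],[[-8,0,0],[0,-13.8,1.9],1],[[0,0,0],[0,0,0],1]]'

```text
time_s: 26.95
eef_pos: [0.5215, 0.1783, 0.0827]
orientation: [0.318, 1.552, -0.317]
force: [-10.8, 1.2, 13.1]
opening: 0.0206
```

>>> send_rows --series '[[[-8,0,0],[0,-13.8,2.1],1],[[-8,0,0],[0,-13.8,2.1],1],[[0,0,0],[0,0,0],1]]'

```text
time_s: 27.25
eef_pos: [0.5156, 0.1502, 0.0827]
orientation: [0.099, 1.575, -0.099]
force: [-14.1, -0.7, 16.7]
opening: 0.0204
```

>>> send_rows --series '[[[-2,0,0],[0,-4,0.3],1],[[0,0,0],[0,0,0],1]]'

```text
time_s: 27.45
eef_pos: [0.5154, 0.1473, 0.0827]
orientation: [0.073, 1.576, -0.071]
force: [-15.0, 0.1, 17.3]
opening: 0.0205
```

>>> send_rows --series '[[[0,0,0],[0,-2.5,0],1],[[0,0,0],[0,-2.5,0],1],[[0,0,0],[0,0,0],1]]'

```text
time_s: 27.75
eef_pos: [0.5154, 0.1467, 0.0827]
orientation: [0.078, 1.576, -0.062]
force: [-14.2, 12.3, 13.6]
opening: 0.0209
```

>>> send_rows --series '[[[0,0,0],[0,0,0],0.4],[[0,0,0],[0,0,0],0],[[0,0,0],[0,4,0],-0.5],[[0,0,0],[0,0,0],-0.8],[[0,0,0],[0,0,0],-1]]'

```text
time_s: 28.25
eef_pos: [0.5204, 0.1463, 0.0805]
orientation: [0.073, 1.569, -0.073]
force: [0.3, -0.9, -0.3]
opening: 0.0816
```

>>> send_rows --series '[[[0,0,0],[-40,0,0],-1],[[0,0,0],[-40,0,0],-1],[[0,0,0],[-40,0,0],-1],[[0,0,0],[0,0,-40],-1],[[0,0,0],[0,0,-40],-1]]'

```text
time_s: 28.75
eef_pos: [0.4418, 0.1541, 0.202]
orientation: [0.075, 1.565, -0.072]
force: [-0.9, -0.6, -0.2]
opening: 0.0853
```

>>> send_rows --series '[[[0,0,0],[0,0,-40],-1],[[0,0,0],[0,0,-40],-1],[[0,0,0],[0,0,0],-1],[[0,0,0],[0,0,0],-1]]'

```text
time_s: 29.15
eef_pos: [0.3604, 0.1611, 0.2006]
orientation: [0.072, 1.568, -0.072]
force: [0.6, -0.1, -0.5]
opening: 0.0854
```

```bash
python3 - <<'E'
from h import *
p,psi,s=st();print(p,s["time_s"])
a=np.linspace(0,2*np.pi,16,endpoint=False);cy=np.array([[.011*np.cos(t),.011*np.sin(t),z] for t in a for z in(.061,.116)])
for n in("top","scene","wrist"):
    c=env.get_calibration(n); im=env.grab_frame(n);cv2.imwrite(f"pics/{n}7.png",im)
    hsv=cv2.cvtColor(im,cv2.COLOR_BGR2HSV)
    d=env.outline_of(n,"lever_grip")
    if d:
        m=d[0]["mask"]&((hsv[...,0]<6)|(hsv[...,0]>172))&(hsv[...,1]>150);x,f=fit([(c,m)],cy,[.519,.147,0]);print(n,x[:2],f)
    for q,M,p0 in(("bow",bowm(),[.6145,.0155,-.027]),("stern",box(.046,.1,.045),[.611,-.085,-.027])):
        ct=proj(c,[[*p0[:2],.05]])[0]
        for d in env.outline_of(n,q):
            b=d["box"]
            if b[0]-3<ct[0]<b[2]+3 and b[1]-3<ct[1]<b[3]+3: print(n,q,fit([(c,d["mask"])],M,p0,.012));break
t=cv2.imread("pics/top7.png")[150:320,220:520];w=cv2.imread("pics/scene7.png")[190:360,110:410]
cv2.imwrite("pics/v7.png",cv2.resize(np.vstack([t,w]),None,fx=1.75,fy=1.75,interpolation=cv2.INTER_CUBIC))
E
```

```text
[0.36040524 0.16107226 0.20059848] 29.15
top [0.51956434 0.1471719 ] 0.8750849579681632
top bow (array([ 0.61682648,  0.01274468, -0.03125981]), np.float64(0.9589811901426242))
top stern (array([ 0.61029589, -0.08708326, -0.05694556]), np.float64(0.9375125806253995))
scene [0.51870934 0.14400452] 0.6496009738942243
scene bow (array([ 0.61327216,  0.01125519, -0.02795431]), np.float64(0.903640650131833))
scene stern (array([ 0.60734312, -0.08834867, -0.01864814]), np.float64(0.9635105443643606))
wrist [0.50977225 0.14903489] 0.49384423848388437
wrist stern (array([ 0.67323752, -0.11909822,  0.96943236]), np.float64(0.5847714286211875))
```

View pics/v7.png

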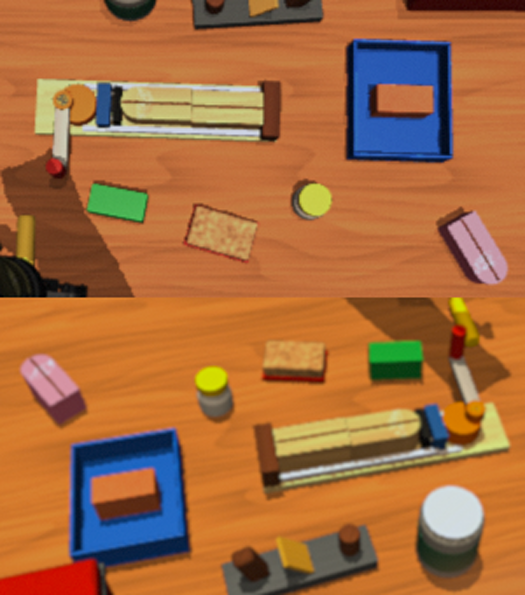

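```bash
python3 -c "
from cell import env
print(env.hand_in())"
```

```text
the job is handed in; nothing more can be done
None
```

The job is handed in at about 29 s of the 72 s allowed. I swung the lever open to its stop, moved the red-brown offcut into the blue box, and laid the bow half against the stern half with its nose to the jaw. I then swung the lever back and let go.

**Last checks:**
- **Halves:** they sit 99.8 mm apart centre to centre in the top view, so they are tight together, and the stern has been drawn back to the stop.
- **Lever:** the handle is within about 1 mm of its expected home position in the top view. Before I released it, about 12 N more push moved it only 0.6 mm.
- **Offcut:** it lies flat in the box.
- **Everything else:** the look-alikes and the bystanders I could see (jar, sanding block, tin, plane) stand where they were. I did not check the hammer, bottle and screwdriver at the end, but the arm never went down near them.

**Where readings disagreed:**
- The scene camera put the handle about 3 mm from the top camera's position.
- The last wrist-camera fits of the handle and stern were poor (overlap 0.49 and 0.58), so I ignored them.
- The top camera's stern heading was about 0.03 rad off the press heading, within its noise.

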